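Tighten a lens retaining ring with a two-pin spanner

TASK

The lens in the tilted collimator head is loose in its cell: take the two-pin spanner off its pot, feel its pins into the two holes of the retaining ring sunk in the barrel, and turn the ring clockwise until it is fully home. Then stand the spanner upright on its pot again. Keep the gripper itself off the head and the spanner off the glass, and leave the booklet, lens ring and tweezers lying where they are.

Things in the scene. Friction and masses are not known exactly. Their poses are not given: they have to be found in the camera images.
- spanner_grip (a point): Centre of the upright handle plate of the two-pin lens spanner: 28 mm wide along x, 12 mm thick along y (grasp there), 52 mm tall. z is the spanner's axis, up from the pins through the handle; the line through the two pins is x. Vertical at the start, x up to 1.2 rad from world x; half a turn makes no difference.
- spanner_tip (a point): Point midway between the two pin tips, 59 mm below spanner_grip on the axis; same axes. The steel pins are 21 mm from the axis at +x and -x, 4 mm in diameter, round-ended, and stand 15 mm out of the disc.
- spanner: The spanner, bare aluminium, loose, 0.12 to 0.21 kg, 85 mm tall, standing pins down on its pot. From the tips up: pins 15 mm, round disc 60 mm in diameter and 8 mm thick, thin neck 10 mm, handle plate 52 mm. Origin and axes as spanner_tip.
- pot_rim (a point): Centre of the rim of the black plastic pot (fixed, 60 mm in diameter, 26 mm tall, round opening 52 mm wide, 22 mm deep). The spanner's disc lies on the rim, pins hanging inside, turned any way; the pin tips are then 15 mm below the rim and spanner_grip 44 mm above it.
- ring_face (a point): Centre of the retaining ring's outer face. z points out of the barrel along its axis, up and leaning to the robot's left (the spanner's z must lie along it); y is level, roughly away from the robot; x is in the ring's plane, uphill, roughly to the right. The ring is flat steel, 31 mm inside diameter, 5 mm thick, sunk 7 mm below the barrel's rim in an opening 54 mm wide.
- retainer (a joint): Angle (rad) the ring is still unscrewed, about ring_face z: 0 = fully home, a solid stop; 0.45 to 0.75 at the start. Tighten clockwise as seen from outside the barrel, against 0.3 N m of friction; it stays where left. The line through its two holes lies at this angle plus an unknown, unchanging -0.32 to 0.32 rad, anticlockwise from ring_face x: feel for it or see the holes.
- head: Collimator head, carrying ring and lens: black barrel 65 mm in diameter, 84 mm long, open end up, locked at 24 to 36 degrees from vertical between two aluminium cheeks (to 43 mm either side; knobs to 55 mm) on a fixed plate 124 x 106 mm; it leans left and a little towards the robot. Origin: barrel's middle, on the pivot, 85 mm above the worktop, 35 mm below ring_face; same axes.
- lens: The glass, 31 mm of it visible inside the ring, its domed top 3 to 6 mm below the ring's face. Origin and axes as head.
- lens_tissue: Flat booklet with a blue cover, 62 x 100 x 9 mm, bystander; origin at the centre of its underside.
- lens_ring_b: Black threaded lens ring, 32 mm in diameter, 10 mm tall, bystander; origin at the centre of its underside.
- tweezers: Steel tweezers lying flat, 14 x 128 x 9 mm, bystander; origin at the centre of its underside.
- barrel_rim (a point): Centre of the barrel's open end, 7 mm above ring_face along its z; same axes. The ring's two round through holes are 7 mm in diameter, opposite one another, each 21 mm from the axis. Pins that drop into them can go 6 mm below the ring's face (the spanner's disc is then 2 mm above this rim); pins beside the holes stop on the ring's face.
There are look-alikes about, which are no part of the job. What is shaped like the spanner but red is not meant.

How it is judged:
By the outcome, as a careful person would: the job done as asked, in the order asked, and still so for the second after the job is handed in, with the robot touching nothing.
It also fails if it takes over 48 s, if anything falls off the work surface, if the arm or the gripper's body presses on something with over 40 N, if the wrist force passes 120 N, or if a joint passes its speed limit or range.

ROBOT

A 6-joint arm with a two-finger parallel gripper is mounted at the origin on a cart in front of the work surface, level with it; the furniture and walls round the work are solid. World frame = base frame: x ahead of the robot, y to its left, z up, the work surface at z = 0. Lengths are in m, angles in rad, forces in N, time in s.
With the tool pointing down it reaches from about 0.35 to 0.85 m from the base axis. Payload 8.1 kg.
Tool frame: the origin (TCP) lies at the centre of the arm's flange, where the gripper is bolted on; the fingertips stand 186 mm ahead of it and the grasp point (between the pads) lies 167 mm ahead of it; z points along the fingers, y is the line along which they close (so a half turn about z gives the same grasp; the last joint's range is limited). The gripper opens to 93 mm and grips with 3 to 60 N. Pads are 15 mm wide; open, the fingers measure 128 mm over their backs; the gripper's body (75 mm by 188 mm) begins 65 mm behind the grasp point.
Start: joints at [1.072, 0.13, 1.488, -0, 1.523, -0.085], TCP at [0.241, 0.549, 0.405] pointing down, gripper open.
Joint ranges: [-2.96, 2.96], [-0.89, 2.26], [0.02, 2.5], [-1.34, 4.48], [0, 2.73], [-2.66, 2.66]. Speed limits (rad/s): [2.39, 2.39, 2.79, 3.14, 3.14, 3.14].

INTERFACE

Orientations are given as a rotation vector (axis times angle).
In Python, from plant import robot gives the robot as it stands.
- The arm moves only by the tool apply_moves, never from a script. Its argument "series" is a list of rows, each a list of 2 entries, a list of its own where there are three numbers: the shift along the tool's x, y, z in mm, then the turn, a rotation vector about the tool's x, y, z in rad. A call has 1 to 12 rows; each row shifts and turns the commanded pose from where the row before left it, along the tool's axes as they then stand; what a row does not reach is not made up. A row lasts 1/12 s, in which the tool goes at most 41.7 mm and 7.16 degrees, less where a joint would pass 70% of its speed; a pose out of reach is approached as far as the arm can. A call is refused whole if a number of a shift passes 41.7 or a number of a turn 0.125, either way. A call with a gripper value outside its range is refused whole. "claw" is the opening, from 0 (shut) to 1 (fully open), set as the call begins (left out, the last holds). The fingers move at their own pace and stop on an object; "newtons" is the grip in N (left out, the last holds). Time passes only in rows, so rows that do not move let the fingers close. It gives the time, the measured TCP pose, the force, the opening and the grip force at its end, in the units of the state.
- robot.read_state(): the state, without advancing time (a new reading comes with each control period).
- robot.read_camera(name): name is "scene" or "top"; returns (picture, depth): 400x640x3 uint8, blue, green, red; 400x640 float32, m along the optical axis (not along the pixel's ray), 0 where there is no reading.
- robot.calibration(name): a dict with "fx", "fy", "cx", "cy" (pixels), "extrinsics" (4x4, takes a point from world to camera coordinates). Camera axes: x right, y down, z forward; pixel columns grow to the right and rows downward; lengths in m; the calibration is good to about 2 mm. A picture is of the moment at which its call begins. calibration takes no time and is no camera call.
- robot.close_job(): hands the job in; it is judged then, once.
The state is a dict: "t": time; "q": joint angles; "dq": joint speeds; "joint_torque": joint torques, N m; "tool_pos": TCP position; "orientation": TCP orientation; "force": force on the tool from outside, world axes, zero at the start; "wrist_torque": the same for the moment, N m; "opening": finger opening in m; "gripper_force": force on a finger pad.
Only numpy, scipy, OpenCV 4.12 (cv2) and the standard library are available. Lean on these libraries where they do the work, as an engineer would, in place of code of your own. Each camera call takes 0.05 s, during which the arm holds its last target. There are 200 camera calls.

## Working session

There is one attempt and no reset: what is moved stays moved. The work goes in short steps, Python scripts to look and compute and a tool call to move; the robot and the scene stay as the last step left them, time stands still between calls to the robot, and variables do not carry over. Pictures are saved under pics/ and viewed, at most 10 in all, crops included, and the job is handed in when it is done.

Besides the shell and the picture viewer there is one more tool, called as name([rows], argument=value, ...), one row to a line, values as JSON. apply_moves: Moves the arm, as the interface text tells. Its arguments: {"type":"object","properties":{"series":{"type":"array"},"claw":{"type":"number"},"newtons":{"type":"number"}},"required":["series"]}

```bash
ls; mkdir -p pics; cat > h.py <<'E'
import numpy as np,cv2
from scipy.spatial.transform import Rotation as R
from plant import robot
def grab(n):
    im,d=robot.read_camera(n); c=robot.calibration(n); return im,d,c
def world(d,c):
    v,u=np.mgrid[:d.shape[0],:d.shape[1]]
    P=np.stack([(u-c['cx'])/c['fx']*d,(v-c['cy'])/c['fy']*d,d],-1)
    E=np.array(c['extrinsics']); return (P-E[:3,3])@E[:3,:3]
def proj(p,c):
    E=np.array(c['extrinsics']); q=np.atleast_2d(p)@E[:3,:3].T+E[:3,3]
    return np.c_[q[:,0]/q[:,2]*c['fx']+c['cx'],q[:,1]/q[:,2]*c['fy']+c['cy']]
E
python3 - <<'E'
from h import *
for n in ('top','scene'):
    im,d,c=grab(n); cv2.imwrite(f'pics/{n}0.png',im); np.savez(f'{n}0.npz',im=im,d=d)
    E=np.array(c['extrinsics']); print(n,c['fx'],c['cx'],c['cy'],'cam at',-E[:3,:3].T@E[:3,3],E[:3,:3].round(2).tolist())
print(robot.read_state())
E
```

```text
pics
top 518.4254029072074 323.0187877851777 194.91759711694704 cam at [0.43959186 0.07077499 1.10151075] [[0.0, -1.0, 0.0], [-0.99, -0.0, -0.11], [0.11, -0.0, -0.99]]
scene 494.44781022128666 317.8234319705158 193.30832134336296 cam at [-0.20777597  0.50318667  0.4924836 ] [[-0.47, -0.88, 0.02], [-0.36, 0.18, -0.91], [0.8, -0.44, -0.41]]
{'t': 0.1, 'q': array([ 1.07161566e+00,  1.31109788e-01,  1.48915332e+00,  2.61573801e-05,
        1.52296934e+00, -8.53632447e-02]), 'dq': array([-6.70721341e-04, -3.73869517e-03, -3.98325208e-03,  2.83008277e-04,
        5.37038379e-04,  3.91225930e-05]), 'joint_torque': array([ 1.99624388e-03, -5.61341965e+01, -4.93094587e+01,  7.71282194e-02,
        2.92023324e-02, -7.66438075e-05]), 'tool_pos': array([0.24112656, 0.5492054 , 0.40378702]), 'orientation': array([-6.45294311e-01, -3.07409630e+00,  2.45434226e-03]), 'force': array([0.40476844, 0.77945629, 0.33398721]), 'wrist_torque': array([-0.07777481,  0.03295644, -0.02766069]), 'gripper_force': 0.0, 'opening': 0.09293578493215451}
```

View pics/top0.png

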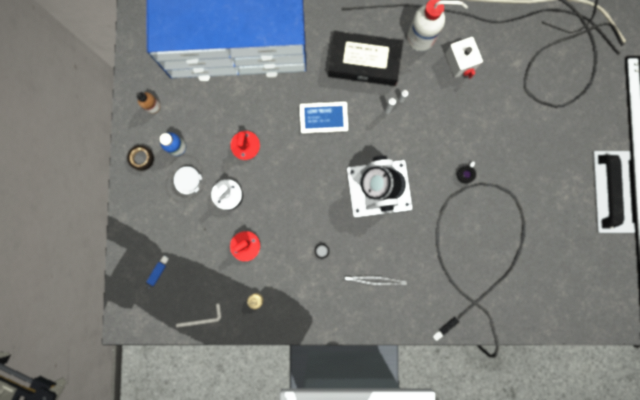

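View pics/scene0.png

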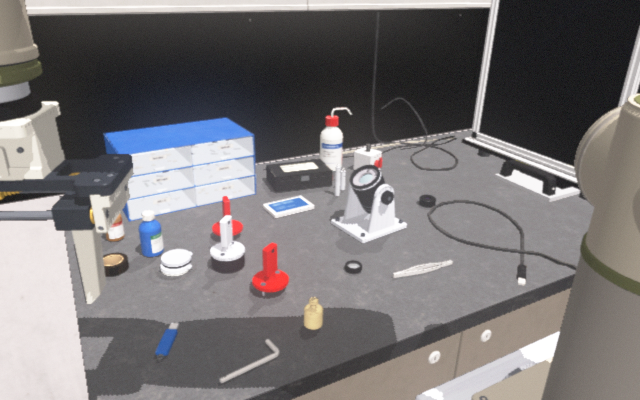

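The top view shows the aluminium spanner at (226,194), with red look-alikes at (245,145) and (245,245), and the tilted head at (378,182). In the scene view the spanner is at (228,240) and the barrel mouth at (367,178).

```bash
python3 - <<'E'
from h import *
A={}
for n in ('top','scene'):
    z=np.load(f'{n}0.npz'); A[n]=(z['im'],z['d'],robot.calibration(n))
def crop(n,u,v,w):
    return cv2.resize(A[n][0][v-w//2*3//4:v+w//2*3//4,u-w//2:u+w//2],(400,300),interpolation=cv2.INTER_CUBIC)
m=np.vstack([np.hstack([crop('top',380,184,64),crop('scene',367,185,64)]),np.hstack([crop('top',226,194,64),crop('scene',228,240,104)])])
cv2.imwrite('pics/crops.png',m)
# spanner
for n in A:
    im,d,c=A[n]; W=world(d,c)
    m=(d>0)
    s0=np.array([[.42,.255]])
    if n=='top': print('px',W[194,226],W[182,378])
    else: print('px',W[250,228],W[178,367])
    np.save(n+'W.npy',W)
im,d,c=A['top'];W=np.load('topW.npy'); S=np.load('sceneW.npy')
x0,y0=W[200,226,:2]
for nm,X,I in(('top',W,A['top'][0]),('scene',S,A['scene'][0])):
    r=np.hypot(X[...,0]-x0,X[...,1]-y0)<.05
    hs=X[...,2][r]; print(nm,np.histogram(hs,bins=np.arange(0,.13,.008)))
    t=r&(X[...,2]>.05)&(X[...,2]<.12); P=X[t]; print('handle',P.mean(0),P.min(0),P.max(0),len(P))
    xy=P[:,:2]-P[:,:2].mean(0); w,v=np.linalg.eigh(xy.T@xy/len(xy)); print(np.sqrt(w),v[:,1],np.arctan2(v[1,1],v[0,1]))
E
```

```text
px [0.55097865 0.26511814 0.06305105] [ 0.56887404 -0.03578671  0.11441787]
px [0.54491442 0.27151023 0.03551734] [ 0.56422114 -0.03504978  0.11408877]
top (array([420,  19,  13, 105, 410,  12,  16,   7,  14,  11,  15,  66,  28,
         0,   0,   0]), array([0.   , 0.008, 0.016, 0.024, 0.032, 0.04 , 0.048, 0.056, 0.064,
       0.072, 0.08 , 0.088, 0.096, 0.104, 0.112, 0.12 , 0.128]))
handle [0.55384708 0.26757191 0.08515796] [0.5419864  0.25650544 0.05074373] [0.56703975 0.2808284  0.10139346] 153
[0.00375117 0.00815253] [-0.73619385  0.67677072] 2.3982253638807225
scene (array([220, 125, 125, 158, 351,  32,  48,  41,  51,  49,  47,  79,   3,
         0,   0,   0]), array([0.   , 0.008, 0.016, 0.024, 0.032, 0.04 , 0.048, 0.056, 0.064,
       0.072, 0.08 , 0.088, 0.096, 0.104, 0.112, 0.12 , 0.128]))
handle [0.54737844 0.2730478  0.07552707] [0.53732422 0.25834056 0.0500388 ] [0.5617479  0.28393432 0.09633445] 307
[0.00310854 0.00843056] [-0.5588996   0.82923533] 2.163854522897734
```

View pics/crops.png

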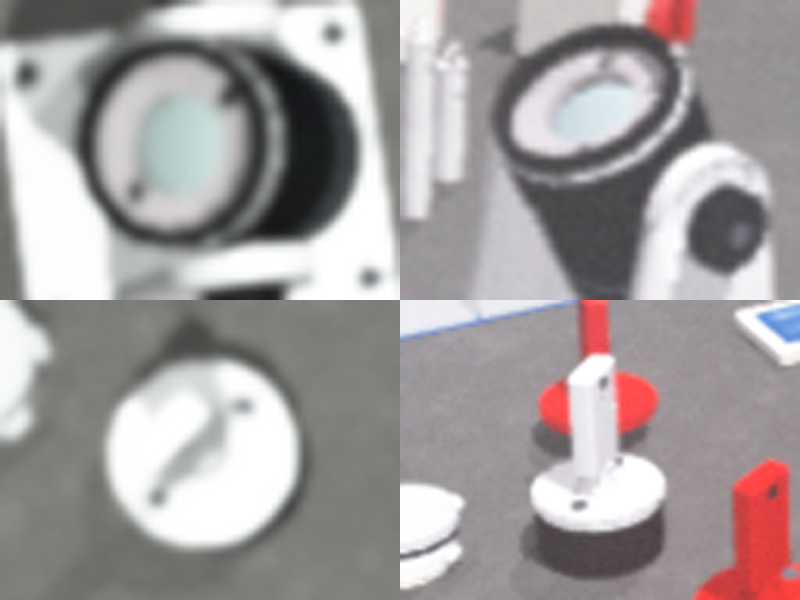

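The crops show the ring holes at top pixels (385.1,175.2) and (369.8,190.4). The pin rivets on the spanner disc are at (232.7,186.8) and (219.1,201.4).

```bash
cat > fit.py <<'E'
from h import *
from scipy.optimize import least_squares
def ray(u,v,c):
    E=np.array(c['extrinsics']);o=-E[:3,:3].T@E[:3,3]
    return o,E[:3,:3].T@np.array([(u-c['cx'])/c['fx'],(v-c['cy'])/c['fy'],1])
def hit(u,v,c,p,n):
    o,r=ray(u,v,c); return o+r*((p-o)@n)/(r@n)
ez=np.array([0,0,1.])
if __name__=='__main__':
    T=robot.calibration('top');S=robot.calibration('scene')
    a,b=[hit(u,v,T,np.array([0,0,.034]),ez) for u,v in((232.7,186.8),(219.1,201.4))]
    print('pins',a,b,(a+b)/2,np.linalg.norm(a-b),np.arctan2(*(a-b)[1::-1]))
    a,b=[hit(u,v,S,np.array([0,0,.034]),ez) for u,v in((176+(579-400)*.26,201+(505-300)*.26),(176+(617-400)*.26,201+(461-300)*.26))]
    print('pins scene',a,b,(a+b)/2,np.linalg.norm(a-b),np.arctan2(*(a-b)[1::-1]))
    # disc ellipse in top & scene
    for n,c in(('top',T),('scene',S)):
        z=np.load(n+'0.npz');im=z['im'];W=np.load(n+'W.npy')
        m=(np.abs(W[...,2]-.033)<.007)&(np.hypot(W[...,0]-.549,W[...,1]-.27)<.045)
        P=W[m]
        P=P[im[m].min(1)>120]
        h=cv2.minEnclosingCircle((P[:,:2]*1000).astype(np.float32)); print(n,'disc',h,np.median(P[:,2]))
        # ring
        hsv=im.astype(int)
        m=(np.linalg.norm(W-np.array([.567,-.035,.114]),axis=-1)<.027)&(hsv.min(2)>140)
        P=W[m]; 
        p0=P.mean(0)
        for _ in range(5):
            U,s,V=np.linalg.svd(P-P.mean(0),full_matrices=False);nn=V[2]*np.sign(V[2,2]);res=(P-P.mean(0))@nn;P=P[np.abs(res)<2.0*max(res.std(),.001)]
        print(n,'ring',len(P),P.mean(0),nn,'tilt',np.degrees(np.arccos(nn[2])),'az',np.degrees(np.arctan2(nn[1],nn[0])),res.std(),s)
E
python3 fit.py
```

```text
pins [0.56912157 0.25696991 0.034     ] [0.53869674 0.28450412 0.034     ] [0.55390915 0.27073702 0.034     ] 0.04103417311484062 -0.7355661287149416
pins scene [0.53742804 0.28427624 0.034     ] [0.56853711 0.25496222 0.034     ] [0.55298257 0.26961923 0.034     ] 0.042744431752782676 2.385893783168167
top disc ((555.3576049804688, 269.6665954589844), 30.887737274169922) 0.033730580379724005
top ring 406 [ 0.56782791 -0.03112669  0.11258201] [-0.06427381  0.49853894  0.86448123] tilt 30.176478656178453 az 97.34629799094981 0.002025808873119816 [0.26594378 0.23360508 0.0410695 ]
scene disc ((552.3933715820312, 270.48236083984375), 31.563467025756836) 0.03306399843905165
scene ring 253 [ 0.57123927 -0.03380502  0.11442268] [-0.049643    0.51608861  0.85509539] tilt 31.229725643742892 az 95.49442558950702 0.0018544122187913947 [0.19816123 0.18482855 0.02955447]
```

```bash
cat > fit2.py <<'E'
from fit import *
T=robot.calibration('top');S=robot.calibration('scene')
def frame(p):
    t,a=p[2:4]; n=np.array([np.sin(t)*np.cos(a),np.sin(t)*np.sin(a),np.cos(t)])
    y=np.cross(n,[0,0,1]); y/=np.linalg.norm(y); y*=np.sign(y[0]); x=np.cross(y,n)
    piv=np.array([p[0],p[1],.085]); return piv,x,y,n
HT=[(385.1,175.2),(369.8,190.4)];HS=[(368.1,170.9),(361.4,184.7)]
pts=[]
for n in('top','scene'):
    z=np.load(n+'0.npz');im=z['im'].astype(int);W=np.load(n+'W.npy')
    near=np.linalg.norm(W-np.array([.567,-.045,.095]),axis=-1)<.065
    pts.append((W[near],im[near]))
P=np.vstack([p for p,_ in pts]);I=np.vstack([i for _,i in pts])
dark=I.max(1)<75; bright=I.min(1)>140
p=np.array([.57,-.05,np.radians(30.7),np.radians(96.5)])
for it in range(4):
    piv,x,y,n=frame(p); q=P-piv; h=q@n; r=np.linalg.norm(q-np.outer(h,n),axis=1)
    ring=bright&(abs(h-.035)<.006)&(r<.027)&(r>.0165)
    bar=dark&(h>-.03)&(h<.038)&(abs(r-.0325)<.006)
    rim=dark&(abs(h-.042)<.004)&(r>.026)&(r<.034)
    def res(p):
        piv,x,y,n=frame(p); o=[]
        for m,hh in((ring,.035),(rim,.042)): o.append(((P[m]-piv)@n-hh)/.002)
        q=P[bar]-piv; o.append((np.linalg.norm(q-np.outer(q@n,n),axis=1)-.0325)/.002)
        f=piv+.035*n
        for H,c in((HT,T),(HS,S)):
            mid=sum(hit(*u,c,f-.0*n,n) for u in H)/2; e=mid-f; o.append(np.array([e@x,e@y])/.001*5)
        return np.hstack(o)
    p=least_squares(res,p,loss='soft_l1').x
    print(ring.sum(),bar.sum(),rim.sum(),p[:2],np.degrees(p[2:]))
piv,x,y,n=frame(p);f=piv+.035*n
print('ring_face',f,'x',x,'y',y,'n',n,np.median((P[ring]-piv)@n),np.median((P[rim]-piv)@n))
for H,c in((HT,T),(HS,S)):
    a,b=[hit(*u,c,f-.001*n,n)-f for u in H]; print('holes',[(v@x*1e3,v@y*1e3) for v in(a,b)],np.linalg.norm(a-b),np.arctan2((a-b)@y,(a-b)@x))
np.savez('ring.npz',f=f,x=x,y=y,n=n)
E
python3 fit2.py
```

```text
424 297 131 [ 0.57012903 -0.05039555] [30.58842273 98.1416766 ]
416 297 128 [ 0.57013734 -0.05041103] [30.65292977 98.1354643 ]
417 297 128 [ 0.57013664 -0.05041378] [30.66113897 98.11508271]
417 297 128 [ 0.57013664 -0.05041378] [30.66114239 98.11502023]
ring_face [ 0.56761712 -0.03274391  0.11510694] x [ 0.12142625 -0.85158488  0.50995965] y [ 0.98998669  0.14116076 -0.        ] n [-0.07198629  0.50485327  0.86019832] 0.03480677930450474 0.04169550220819191
holes [(np.float64(19.544190004783975), np.float64(10.697476377554016)), (np.float64(-16.750178092491225), np.float64(-12.14966031357028))] 0.04288674399582493 0.5618254121023668
holes [(np.float64(16.808559293173214), np.float64(8.473298314240248)), (np.float64(-18.862100857325697), np.float64(-7.220015417505286))] 0.03897019491169352 0.4144651434162141
```

```bash
cat > plan.py <<'E'
from h import *
def pose(): 
    s=robot.read_state(); return s['tool_pos'],R.from_rotvec(s['orientation']).as_matrix(),s
def mat(z,x):   # tool z dir, and spanner x dir -> tool frame; tool y=along spanner y
    z=np.array(z)/np.linalg.norm(z); x=np.array(x)-z*np.dot(x,z); x/=np.linalg.norm(x)
    return np.c_[x,np.cross(z,x),z]
def rows(p0,R0,p1,R1):
    """smallest number of equal screw rows"""
    from scipy.linalg import expm,logm
    A=np.eye(4);A[:3,:3]=R0.T@R1;A[:3,3]=R0.T@(p1-p0)
    L=np.real(logm(A)); a=np.array([L[2,1],L[0,2],L[1,0]])
    for N in range(1,60):
        D=expm(L/N); s=D[:3,3]*1e3
        if np.linalg.norm(a)/N<.118 and np.linalg.norm(s)<39: break
    print(N,'x',[s.round(1).tolist(),(a/N).round(4).tolist()]); return N
E
python3 - <<'E'
from plan import *
p,Rm,s=pose(); 
for a in(-.745,-.745+np.pi):
    X=[np.cos(a),np.sin(a),0]; Rt=mat([0,0,-1],X)
    print(a,R.from_matrix(Rm.T@Rt).magnitude()); rows(p,Rm,np.array([.5535,.270,.31]),Rt)
E
```

```text
-0.745 2.810411457202646
24 x [[2.3, -24.7, 3.9], [-0.0, -0.0001, -0.1171]]
2.396592653589793 0.3311853322050845
12 x [[-34.6, -5.7, 7.8], [-0.0001, 0.0, 0.0276]]
```

apply_moves([
  [[-34.6,-5.7,7.8],[0,0,0.0276]],
  [[-34.6,-5.7,7.8],[0,0,0.0276]],
  [[-34.6,-5.7,7.8],[0,0,0.0276]],
  [[-34.6,-5.7,7.8],[0,0,0.0276]],
  [[-34.6,-5.7,7.8],[0,0,0.0276]],
  [[-34.6,-5.7,7.8],[0,0,0.0276]],
  [[-34.6,-5.7,7.8],[0,0,0.0276]],
  [[-34.6,-5.7,7.8],[0,0,0.0276]],
  [[-34.6,-5.7,7.8],[0,0,0.0276]],
  [[-34.6,-5.7,7.8],[0,0,0.0276]],
  [[-34.6,-5.7,7.8],[0,0,0.0276]],
  [[-34.6,-5.7,7.8],[0,0,0.0276]],
], claw=0.55)

```text
t: 1.1
tool_pos: [0.5545, 0.2689, 0.3103]
orientation: [-1.145, -2.925, 0.001]
force: [0.8, 0.8, -0.5]
opening: 0.0511
gripper_force: 0.0
```

```bash
python3 - <<'E'
from plan import *
p,Rm,s=pose(); print(p,s['q'].round(3),s['t'],s['opening'])
a=-.745+np.pi
rows(p,Rm,np.array([.5535,.270,.237]),mat([0,0,-1],[np.cos(a),np.sin(a),0]))
E
```

```text
[0.55451522 0.26888664 0.31026378] [ 0.368  0.235  1.546  0.     1.362 -0.456] 1.1 0.051128471548752844
2 x [[0.7, 0.1, 36.6], [-0.0003, -0.0002, -0.0007]]
```

apply_moves([
  [[0.4,0.1,18.3],[0,0,0]],
  [[0.4,0.1,18.3],[0,0,0]],
  [[0.4,0,18.3],[0,0,0]],
  [[0.3,0,18.3],[0,0,0]],
  [[0,0,0],[0,0,0]],
  [[0,0,0],[0,0,0]],
])

```text
t: 1.6
tool_pos: [0.5519, 0.2712, 0.2364]
orientation: [-1.142, -2.924, 0.004]
force: [-0.2, -0.4, 0.9]
opening: 0.051
gripper_force: 0.0
```

apply_moves([
  [[0,0,0],[0,0,0]],
  [[0,0,0],[0,0,0]],
  [[0,0,0],[0,0,0]],
  [[0,0,0],[0,0,0]],
  [[0,0,0],[0,0,0]],
  [[0,0,0],[0,0,0]],
], claw=0, newtons=45)

```text
t: 2.1
tool_pos: [0.5529, 0.2716, 0.2385]
orientation: [1.143, 2.926, 0.001]
force: [0.4, 0.8, 0.2]
opening: 0.0156
gripper_force: 0.0
```

```bash
python3 - <<'E'
from plan import *
p,Rm,s=pose(); print(p,s['q'].round(3),s['t'],s['opening'],s['gripper_force'],s['force'],s['wrist_torque'],Rm.round(3).tolist())
out=[]
for n in ('top','scene'):
    im,d,c=grab(n); u,v=proj(np.array([p[0],p[1],.07]),c)[0].round().astype(int)
    out.append(cv2.resize(im[v-45:v+45,u-60:u+60],(400,300),interpolation=cv2.INTER_CUBIC))
cv2.imwrite('pics/grasp.png',np.hstack(out))
E
```

```text
[0.55285183 0.27162921 0.23845337] [ 0.373  0.306  1.599 -0.     1.235 -0.452] 2.1 0.015551367229175885 0.0 [0.39341651 0.82606736 0.22472733] [-0.051606    0.05163303  0.04765222] [[-0.735, 0.678, 0.001], [0.678, 0.735, 0.0], [-0.0, 0.001, -1.0]]
```

View pics/grasp.png

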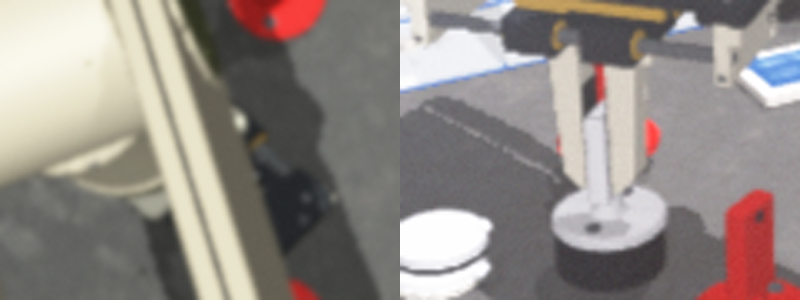

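The fingers straddle the handle and are still closing, at 15.6 mm opening. The spanner still stands on its pot. I'll finish closing and lift.

apply_moves([
  [[0,0,0],[0,0,0]],
  [[0,0,0],[0,0,0]],
  [[0,0,0],[0,0,0]],
  [[0,0,0],[0,0,0]],
  [[0,0,0],[0,0,0]],
])

```text
t: 2.62
tool_pos: [0.5528, 0.2716, 0.2382]
orientation: [1.143, 2.926, 0.001]
force: [-0.9, -0.2, 4.0]
opening: 0.0117
gripper_force: 45.0
```

```bash
python3 - <<'E'
from plan import *
p,Rm,s=pose(); print(p,s['q'].round(4),s['t'],s['opening'],s['gripper_force'],s['force'],s['wrist_torque'],s['orientation'])
E
```

```text
[0.55284831 0.27161829 0.23824766] [ 3.7340e-01  3.0680e-01  1.5995e+00  1.0000e-04  1.2349e+00 -4.5240e-01] 2.6167 0.01168529704318082 45.00057399272919 [-0.93444455 -0.21213578  3.97202689] [-0.05692445  0.19991908  0.02240824] [1.14324806e+00 2.92586673e+00 5.39686411e-04]
```

apply_moves([
  [[0,0,-5],[0,0,0]],
  [[0,0,-10],[0,0,0]],
  [[0,0,-20],[0,0,0]],
  [[0,0,-30],[0,0,0]],
  [[0,0,-30],[0,0,0]],
  [[0,0,-20],[0,0,0]],
])

```text
t: 3.12
tool_pos: [0.553, 0.2716, 0.3566]
orientation: [1.143, 2.924, 0.003]
force: [0.8, 1.1, -1.4]
opening: 0.0117
gripper_force: 45.0
```

```bash
python3 - <<'E'
from plan import *
p,Rm,s=pose(); print(p,s['q'].round(4),s['t'],s['opening'],s['gripper_force'],s['force'],s['wrist_torque'],s['orientation'])
z=np.load('ring.npz');f,x,y,n=[z[k] for k in'fxyn']
for th in (.5,.62):
  X=np.cos(th)*x+np.sin(th)*y
  Rt=mat(-n,-X)
  print(th,'pre',f+n*(.226+.030)); rows(p,Rm,f+n*(.226+.030),Rt)
E
```

```text
[0.55297766 0.27161346 0.3566223 ] [ 3.7340e-01  1.9770e-01  1.5016e+00 -1.0000e-04  1.4396e+00 -4.5240e-01] 3.1167 0.011728305782353744 44.9991238117218 [ 0.82455715  1.06901689 -1.41482074] [-0.01088034 -0.03385943  0.02273172] [1.14257766e+00 2.92426952e+00 2.79496342e-03]
0.5 pre [0.54918863 0.09649852 0.33531771]
5 x [[-24.0, -23.8, 11.5], [0.0603, -0.0887, 0.0358]]
0.62 pre [0.54918863 0.09649852 0.33531771]
5 x [[-22.8, -24.9, 11.6], [0.0654, -0.0849, 0.0124]]
```

apply_moves([
  [[-24,-23.8,11.5],[0.0603,-0.0887,0.0358]],
  [[-24,-23.8,11.5],[0.0603,-0.0887,0.0358]],
  [[-24,-23.8,11.5],[0.0603,-0.0887,0.0358]],
  [[-24,-23.8,11.5],[0.0603,-0.0887,0.0358]],
  [[-24,-23.8,11.5],[0.0603,-0.0887,0.0358]],
  [[0,0,0],[0,0,0]],
  [[0,0,0],[0,0,0]],
  [[0,0,0],[0,0,0]],
])

```text
t: 3.78
tool_pos: [0.5492, 0.0966, 0.3323]
orientation: [1.242, 2.479, -0.625]
force: [-0.3, 0.5, -1.6]
opening: 0.012
gripper_force: 45.0
```

```bash
cat > st.py <<'E'
from plan import *
z=np.load('ring.npz');f,x,y,n=[z[k] for k in'fxyn']
L=.2272
def show():
    p,Rm,s=pose(); tip=p+L*Rm[:,2]; e=tip-f
    X=-Rm[:,0]
    print('t',round(s['t'],2),'tip in ring mm',(np.array([e@x,e@y,e@n])*1e3).round(2),'th',round(float(np.arctan2(X@y,X@x)),4),'tiltdeg',np.degrees(np.arccos(-Rm[:,2]@n)).round(2))
    F=s['force'];M=s['wrist_torque'];print('F ring',np.array([F@x,F@y,F@n]).round(2),'M ring',np.array([M@x,M@y,M@n]).round(3),'op',round(s['opening'],4),'q',s['q'].round(3))
    return p,Rm,s
if __name__=='__main__': show()
E
python3 - <<'E'
from st import *
p,Rm,s=show()
im,d,c=grab('scene'); np.savez('pre.npz',im=im,d=d,p=p,R=Rm)
t=p+L*Rm[:,2]; print(proj([t+.021*Rm[:,0],t-.021*Rm[:,0],t,t-.015*Rm[:,2],f],c).round(1))
u,v=proj(t-.005*n,c)[0].round().astype(int)
print(u-40,v-30)
cv2.imwrite('pics/pre.png',cv2.resize(im[v-30:v+30,u-40:u+40],(800,600),interpolation=cv2.INTER_CUBIC))
E
```

```text
t 3.78 tip in ring mm [-1.9  -0.52 26.22] th 0.5008 tiltdeg 0.15
F ring [-1.23 -0.25 -1.1 ] M ring [0.014 0.343 0.034] op 0.012 q [ 0.256  0.117  1.687 -0.536  1.43  -0.284]
[[357.4 176.4]
 [363.2 161.5]
 [360.3 168.8]
 [357.8 163.5]
 [365.2 177.2]]
321 141
```

View pics/pre.png

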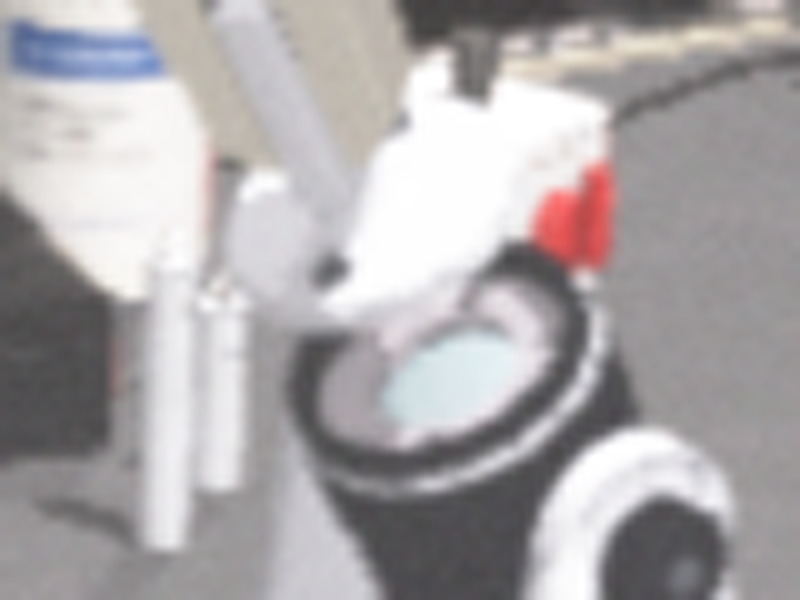

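The picture shows the spanner's disc hovering over the barrel mouth, left edge near crop x≈230, with the lower ring hole at about (405,435) in the crop. I'll check the in-hand offset from depth.

```bash
python3 - <<'E'
from st import *
from scipy.optimize import least_squares
z=np.load('pre.npz');p,Rm=z['p'],z['R'];c=robot.calibration('scene');W=world(z['d'],c)
t=p+L*Rm[:,2]; S=np.c_[-Rm[:,0],Rm[:,1],-Rm[:,2]]
q=((W-t)@S)*1e3
m=(z['d']>0)&(np.hypot(q[...,0],q[...,1])<42)&(q[...,2]>10)&(q[...,2]<28)
Q=q[m]; print(len(Q),np.histogram(Q[:,2],bins=range(10,30,2)))
T=Q[(Q[:,2]>13)&(Q[:,2]<26)]
print(T.min(0),T.max(0))
# boundary: robust circle with fixed r=30 via angular max radius
ang=np.arctan2(T[:,1],T[:,0]);r=np.hypot(T[:,0],T[:,1])
for a in np.arange(-np.pi,np.pi,np.pi/8):
    k=(ang>=a)&(ang<a+np.pi/8)
    if k.any(): print(round(np.degrees(a+np.pi/16)),k.sum(),np.sort(r[k])[-4:].round(1))
# handle
H=q[(z['d']>0)&(abs(q[...,0])<22)&(abs(q[...,1])<9)&(q[...,2]>34)&(q[...,2]<85)]
print('H',len(H),np.percentile(H,[2,10,50,90,98],axis=0).round(1))
E
```

```text
418 (array([  0,   1,   7,  25,  37, 147, 166,  27,   8]), array([10, 12, 14, 16, 18, 20, 22, 24, 26, 28]))
[-30.97138446 -31.8423067   14.86031616] [31.51405973 30.01077109 25.91843563]
-169 42 [29.  29.6 30.1 31.7]
-146 42 [30.  30.2 30.8 32.5]
-124 44 [29.5 29.5 30.2 30.7]
-101 42 [31.  31.6 31.9 32.3]
-79 33 [30.3 30.4 31.3 31.4]
-56 23 [29.9 30.1 30.8 31.2]
-34 29 [29.2 29.7 30.2 30.7]
-11 20 [29.5 29.9 31.5 31.7]
11 1 [18.2]
79 16 [28.1 28.5 28.6 30.3]
101 23 [26.4 26.5 28.2 29.7]
124 27 [28.5 28.9 29.4 29.8]
146 29 [29.1 29.2 29.8 30. ]
169 38 [29.8 29.9 30.3 30.4]
H 184 [[-14.5  -8.7  34.9]
 [-13.5  -6.3  40.6]
 [-11.3  -1.3  63.5]
 [ -7.    6.   83.5]
 [  1.7   8.3  84.5]]
```

```bash
cat >> st.py <<'E'
def goto(tip,th):
    """rows to bring tip (ring mm) and pin angle"""
    p,Rm,s=show(); t=f+(tip[0]*x+tip[1]*y+tip[2]*n)/1e3
    rows(p,Rm,t+L*n,mat(-n,-(np.cos(th)*x+np.sin(th)*y)))
E
python3 -c "
from st import *
goto([-.5,0,2.5],.5)"
```

```text
t 3.83 tip in ring mm [-2.12 -0.22 26.47] th 0.5012 tiltdeg 0.12
F ring [-0.97  0.1  -1.4 ] M ring [-0.036  0.353  0.056] op 0.0118 q [ 0.256  0.117  1.686 -0.536  1.43  -0.284]
1 x [[-1.2, -0.8, 24.0], [-0.0009, -0.0018, 0.0012]]
```

apply_moves([
  [[-0.3,-0.2,8],[0,0,0]],
  [[-0.3,-0.2,8],[0,0,0]],
  [[-0.3,-0.2,5],[0,0,0]],
  [[-0.3,-0.2,2],[0,0,0]],
  [[0,0,1],[0,0,0]],
  [[0,0,0],[0,0,0]],
])

```text
t: 4.33
tool_pos: [0.5509, 0.0829, 0.3115]
orientation: [1.241, 2.478, -0.628]
force: [-0.2, 0.3, -1.8]
opening: 0.0116
gripper_force: 45.0
```

```bash
python3 st.py
```

```text
t 4.33 tip in ring mm [-0.26 -0.98  1.37] th 0.5016 tiltdeg 0.18
F ring [-1.21 -0.14 -1.34] M ring [-0.024  0.336 -0.006] op 0.0116 q [ 0.232  0.131  1.712 -0.543  1.386 -0.284]
```

apply_moves([
  [[0,0,1],[0,0,0]],
  [[0,0,1],[0,0,0]],
  [[0,0,0.5],[0,0,0]],
  [[0,0,0],[0,0,0]],
])

```text
t: 4.67
tool_pos: [0.5513, 0.0819, 0.3103]
orientation: [1.241, 2.477, -0.626]
force: [0.1, 1.5, 0.7]
opening: 0.0113
gripper_force: 45.0
```

```bash
python3 st.py
```

```text
t 4.67 tip in ring mm [-0.04 -0.38 -0.24] th 0.5011 tiltdeg 0.1
F ring [-0.89  0.27  1.37] M ring [-0.062  0.404  0.036] op 0.0113 q [ 0.23   0.131  1.714 -0.544  1.382 -0.284]
```

apply_moves([
  [[0,0,0.6],[0,0,0]],
  [[0,0,0.6],[0,0,0]],
  [[0,0,0],[0,0,0]],
])

```text
t: 4.92
tool_pos: [0.5514, 0.0815, 0.3094]
orientation: [1.24, 2.477, -0.625]
force: [-1.1, 3.4, 2.8]
opening: 0.012
gripper_force: 45.0
```

```bash
python3 st.py
```

```text
t 4.92 tip in ring mm [-0.19 -0.2  -1.19] th 0.5011 tiltdeg 0.07
F ring [-1.58 -0.61  4.21] M ring [0.013 0.492 0.035] op 0.012 q [ 0.229  0.132  1.715 -0.544  1.38  -0.284]
```

apply_moves([
  [[0,0,0.6],[0,0,-0.02]],
  [[0,0,0],[0,0,-0.02]],
  [[0,0,0],[0,0,-0.02]],
  [[0,0,0],[0,0,0]],
])

```text
t: 5.25
tool_pos: [0.5511, 0.0809, 0.3075]
orientation: [1.168, 2.526, -0.643]
force: [3.1, 2.8, -4.8]
opening: 0.012
gripper_force: 45.0
```

```bash
python3 st.py
```

```text
t 5.25 tip in ring mm [-0.66 -0.99 -3.12] th 0.564 tiltdeg 0.17
F ring [-4.46  3.51 -2.95] M ring [0.555 1.253 0.164] op 0.012 q [ 0.228  0.134  1.717 -0.544  1.378 -0.346]
```

apply_moves([
  [[0,0,0],[0,0,-0.02]],
  [[0,0,0],[0,0,-0.02]],
  [[0,0,0],[0,0,-0.02]],
  [[0,0,0],[0,0,0]],
])

```text
t: 5.58
tool_pos: [0.5512, 0.081, 0.308]
orientation: [1.096, 2.569, -0.657]
force: [2.4, 3.1, -7.1]
opening: 0.0119
gripper_force: 45.0
```

```bash
python3 st.py
```

```text
t 5.58 tip in ring mm [-0.5  -0.79 -2.72] th 0.6234 tiltdeg 0.14
F ring [-5.97  2.8  -4.67] M ring [ 0.625  1.389 -0.116] op 0.0119 q [ 0.228  0.133  1.716 -0.544  1.378 -0.406]
```

apply_moves([
  [[0,0,0.8],[0,0,0.01]],
  [[0,0,0.8],[0,0,0.01]],
  [[0,0,0.4],[0,0,0.01]],
  [[0,0,0],[0,0,0]],
])

```text
t: 5.92
tool_pos: [0.5513, 0.0801, 0.3069]
orientation: [1.136, 2.544, -0.648]
force: [-0.0, 4.2, -4.0]
opening: 0.0117
gripper_force: 45.0
```

```bash
python3 st.py
```

```text
t 5.92 tip in ring mm [-0.33 -0.7  -4.08] th 0.5899 tiltdeg 0.13
F ring [-5.64  0.56 -1.31] M ring [0.132 1.477 0.024] op 0.0117 q [ 0.227  0.134  1.717 -0.544  1.375 -0.372]
```

apply_moves([
  [[0.4,0.3,0.4],[0,0,0]],
  [[0.4,0.3,0.6],[0,0,0]],
  [[0,0,0.6],[0,0,0]],
  [[0,0,0],[0,0,0]],
])

```text
t: 6.25
tool_pos: [0.5515, 0.0798, 0.3051]
orientation: [1.135, 2.545, -0.65]
force: [-1.7, 2.9, 0.6]
opening: 0.0114
gripper_force: 45.0
```

```bash
python3 st.py
```

```text
t 6.25 tip in ring mm [-0.67 -0.61 -5.78] th 0.5908 tiltdeg 0.14
F ring [-2.42 -1.25  2.08] M ring [-0.159  0.714 -0.015] op 0.0114 q [ 0.227  0.136  1.719 -0.546  1.372 -0.372]
```

apply_moves([
  [[0,0,0],[0,0,0.04]],
  [[0,0,0],[0,0,0.04]],
  [[0,0,0],[0,0,0.04]],
  [[0,0,0],[0,0,0.04]],
  [[0,0,0],[0,0,0.04]],
])

```text
t: 6.67
tool_pos: [0.5518, 0.0802, 0.305]
orientation: [1.367, 2.388, -0.596]
force: [2.2, 3.5, -1.9]
opening: 0.012
gripper_force: 45.1
```

```bash
python3 st.py
```

```text
t 6.67 tip in ring mm [-1.2   0.07 -5.69] th 0.3895 tiltdeg 0.05
F ring [-3.68  2.67  0.03] M ring [0.525 1.142 0.315] op 0.012 q [ 0.227  0.136  1.718 -0.545  1.371 -0.17 ]
```

apply_moves([
  [[0,0,0],[0,0,0.04]],
  [[0,0,0],[0,0,0.04]],
  [[0,0,0],[0,0,0.04]],
  [[0,0,0],[0,0,0.04]],
  [[0,0,0],[0,0,0.04]],
  [[0,0,0],[0,0,0.04]],
])

```text
t: 7.17
tool_pos: [0.5518, 0.0802, 0.305]
orientation: [1.622, 2.179, -0.529]
force: [1.6, 3.7, -2.3]
opening: 0.012
gripper_force: 45.1
```

```bash
python3 st.py
```

```text
t 7.17 tip in ring mm [-1.23  0.19 -5.68] th 0.1495 tiltdeg 0.03
F ring [-4.1   2.12 -0.26] M ring [0.606 1.157 0.403] op 0.012 q [ 0.227  0.136  1.718 -0.545  1.371  0.07 ]
```

apply_moves([
  [[0,0,0],[0,0,0.02]],
  [[0,0,0],[0,0,0.02]],
  [[0,0,0],[0,0,0.02]],
  [[0,0,0],[0,0,0.02]],
  [[0,0,0],[0,0,0.02]],
])

```text
t: 7.58
tool_pos: [0.5518, 0.0802, 0.305]
orientation: [1.719, 2.086, -0.5]
force: [1.9, 5.0, -2.4]
opening: 0.0117
gripper_force: 45.1
```

```bash
python3 st.py
```

```text
t 7.58 tip in ring mm [-1.24  0.23 -5.66] th 0.0505 tiltdeg 0.03
F ring [-5.22  2.57  0.35] M ring [0.673 1.196 0.35 ] op 0.0117 q [ 0.227  0.136  1.718 -0.545  1.371  0.169]
```

apply_moves([
  [[0.2,0,0],[0,0,0.02]],
  [[0.2,0,0],[0,0,0.02]],
  [[0.2,0,0],[0,0,0.02]],
  [[0,0,0],[0,0,0.02]],
])

```text
t: 7.92
tool_pos: [0.5518, 0.0804, 0.3049]
orientation: [1.795, 2.006, -0.476]
force: [4.6, 2.7, -0.9]
opening: 0.0119
gripper_force: 45.1
```

```bash
python3 st.py
```

```text
t 7.92 tip in ring mm [-1.32  0.19 -5.63] th -0.0305 tiltdeg 0.06
F ring [-2.19  4.93  0.22] M ring [1.017 0.802 0.341] op 0.0119 q [ 0.228  0.137  1.718 -0.546  1.371  0.251]
```

apply_moves([
  [[0,0,0],[0,0,0.02]],
  [[0,0,0],[0,0,0.02]],
  [[0,0,0],[0,0,0.02]],
])

```text
t: 8.17
tool_pos: [0.5518, 0.0805, 0.3049]
orientation: [1.849, 1.947, -0.458]
force: [3.9, 3.5, -1.3]
opening: 0.0118
gripper_force: 45.7
```

```bash
python3 st.py
```

```text
t 8.17 tip in ring mm [-1.37  0.17 -5.67] th -0.09 tiltdeg 0.06
F ring [-3.14  4.38  0.34] M ring [1.024 0.729 0.764] op 0.0118 q [ 0.228  0.137  1.718 -0.546  1.371  0.31 ]
```

apply_moves([
  [[0,0,0],[0,0,0.02]],
  [[0,0,0],[0,0,0.02]],
  [[0,0,0],[0,0,0]],
], newtons=60)

```text
t: 8.42
tool_pos: [0.5518, 0.0805, 0.3049]
orientation: [1.884, 1.906, -0.446]
force: [5.3, 3.6, -1.4]
opening: 0.012
gripper_force: 61.8
```

```bash
python3 st.py
```

```text
t 8.42 tip in ring mm [-1.33  0.26 -5.62] th -0.1299 tiltdeg 0.06
F ring [-3.12  5.72  0.22] M ring [1.068 0.692 1.148] op 0.012 q [ 0.228  0.137  1.718 -0.546  1.371  0.35 ]
```

apply_moves([
  [[0,0,0],[0,0,0.02]],
  [[0,0,0],[0,0,0.02]],
  [[0,0,0],[0,0,0.0]],
  [[0,0,0],[0,0,0]],
])

```text
t: 8.75
tool_pos: [0.5518, 0.0805, 0.3049]
orientation: [1.917, 1.866, -0.434]
force: [5.1, 2.2, -2.1]
opening: 0.012
gripper_force: 63.8
```

```bash
python3 st.py
```

```text
t 8.75 tip in ring mm [-1.34  0.21 -5.64] th -0.1683 tiltdeg 0.07
F ring [-2.37  5.32 -1.07] M ring [1.069 0.673 1.406] op 0.012 q [ 0.228  0.137  1.718 -0.546  1.371  0.389]
```

apply_moves([
  [[0,0,0],[0,0,-0.05]],
  [[0,0,0],[0,0,-0.05]],
  [[0,0,0],[0,0,-0.05]],
  [[0,0,0],[0,0,0]],
])

```text
t: 9.08
tool_pos: [0.5516, 0.0805, 0.3048]
orientation: [1.784, 2.02, -0.481]
force: [2.6, 3.8, 0.2]
opening: 0.0118
gripper_force: 60.0
```

```bash
python3 st.py
```

```text
t 9.08 tip in ring mm [-1.49 -0.27 -5.7 ] th -0.0173 tiltdeg 0.09
F ring [-2.81  3.15  1.84] M ring [0.793 0.811 0.097] op 0.0118 q [ 0.228  0.137  1.719 -0.545  1.372  0.237]
```

apply_moves([
  [[0.3,0.4,0],[0,0,-0.02]],
  [[0.2,0.4,-1],[0,0,0]],
  [[0,0,-2],[0,0,0]],
  [[0,0,-2],[0,0,0]],
  [[0,0,-3],[0,0,0]],
  [[0,0,0],[0,0,0]],
])

```text
t: 9.58
tool_pos: [0.5515, 0.0851, 0.3115]
orientation: [1.767, 2.037, -0.488]
force: [-0.2, -0.7, -1.2]
opening: 0.0119
gripper_force: 60.0
```

```bash
python3 st.py
```

```text
t 9.58 tip in ring mm [-1.98  0.04  2.38] th 0.0008 tiltdeg 0.15
F ring [-0.03 -0.33 -1.4 ] M ring [-0.078  0.357  0.056] op 0.0119 q [ 0.236  0.134  1.709 -0.543  1.388  0.219]
```

apply_moves([
  [[0,0,-8],[0,0,0]],
  [[0,0,-16],[0,0,0]],
  [[0,0,-16],[0,0,0]],
  [[0,0,-8],[0,0,0]],
  [[0,0,0],[0,0,0]],
])

```text
t: 10.0
tool_pos: [0.5487, 0.1102, 0.3549]
orientation: [1.766, 2.037, -0.483]
force: [0.4, 0.4, -1.7]
opening: 0.0116
gripper_force: 60.0
```

```bash
python3 - <<'E'
from st import *
p,Rm,s=show()
a=-.745+np.pi
for b in(a,a-.4):rows(p,Rm,np.array([.5528,.2716,.30]),mat([0,0,-1],[np.cos(b),np.sin(b),0]))
E
```

```text
t 10.0 tip in ring mm [-1.81  1.73 52.58] th 0.0002 tiltdeg 0.08
F ring [-1.2   0.49 -1.29] M ring [-0.029  0.308  0.048] op 0.0116 q [ 0.28   0.107  1.655 -0.532  1.475  0.216]
8 x [[19.7, 9.6, 0.8], [-0.0227, 0.0643, -0.0834]]
6 x [[27.7, 7.8, 0.7], [-0.0125, 0.0886, -0.0461]]
```

apply_moves([
  [[19.7,9.6,0.8],[-0.0227,0.0643,-0.0834]],
  [[19.7,9.6,0.8],[-0.0227,0.0643,-0.0834]],
  [[19.7,9.6,0.8],[-0.0227,0.0643,-0.0834]],
  [[19.7,9.6,0.8],[-0.0227,0.0643,-0.0834]],
  [[19.7,9.6,0.8],[-0.0227,0.0643,-0.0834]],
  [[19.7,9.6,0.8],[-0.0227,0.0643,-0.0834]],
  [[19.7,9.6,0.8],[-0.0227,0.0643,-0.0834]],
  [[19.7,9.6,0.8],[-0.0227,0.0643,-0.0834]],
  [[0,0,0],[0,0,0]],
  [[0,0,0],[0,0,0]],
])

```text
t: 10.83
tool_pos: [0.5515, 0.2704, 0.2965]
orientation: [-1.143, -2.922, 0.006]
force: [0.4, -1.3, -0.9]
opening: 0.0118
gripper_force: 60.0
```

```bash
python3 - <<'E'
from st import *
p,Rm,s=pose(); print(s['t'],p,s['force'],s['wrist_torque'])
a=-.745+np.pi
rows(p,Rm,np.array([.5528,.2716,.2455]),mat([0,0,-1],[np.cos(a),np.sin(a),0]))
out=[]
im,d,c=grab('top');np.savez('top1.npz',im=im,d=d); u,v=380,184; out.append(cv2.resize(im[v-24:v+24,u-32:u+32],(400,300),interpolation=cv2.INTER_CUBIC))
im,d,c=grab('scene'); u,v=proj(p+.2*Rm[:,2],c)[0].round().astype(int)
out.append(cv2.resize(im[v-45:v+45,u-60:u+60],(400,300),interpolation=cv2.INTER_CUBIC))
cv2.imwrite('pics/after.png',np.hstack(out))
E
```

```text
10.8333 [0.55153733 0.27040811 0.29654816] [ 0.41223254 -1.33651488 -0.91170319] [-0.0595788   0.00770487  0.05285327]
2 x [[-0.1, 1.0, 25.5], [-0.0026, -0.0011, -0.0003]]
```

View pics/after.png

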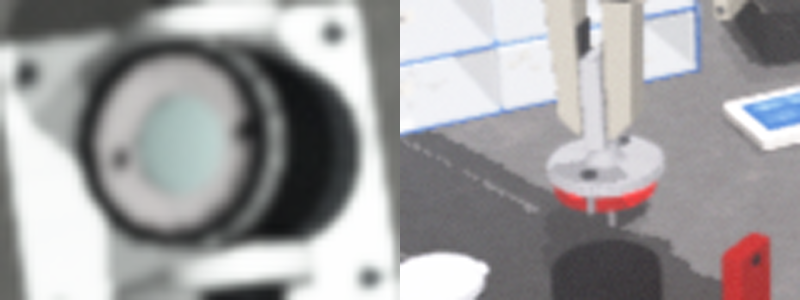

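The ring holes have turned to about (247,131) and (121,158) in the left crop, roughly 0.52 rad clockwise. The spanner hangs upright over its pot, so I'll lower it.

apply_moves([
  [[0,0.5,17],[-0.0013,0,0]],
  [[0,0.5,17],[-0.0013,0,0]],
  [[0,0,12],[0,0,0]],
  [[0,0,4],[0,0,0]],
  [[0,0,0],[0,0,0]],
  [[0,0,0],[0,0,0]],
])

```text
t: 11.43
tool_pos: [0.5526, 0.2708, 0.2479]
orientation: [-1.144, -2.923, 0.0]
force: [-0.1, -0.3, -1.0]
opening: 0.0119
gripper_force: 60.0
```

```bash
python3 - <<'E'
from st import *
p,Rm,s=pose(); print(s['t'],p,s['force'],s['wrist_torque'],s['orientation'])
a=-.745+np.pi
rows(p,Rm,np.array([.5528,.2716,.2385]),mat([0,0,-1],[np.cos(a),np.sin(a),0]))
E
```

```text
11.4333 [0.55261331 0.27084309 0.24789321] [-0.11375153 -0.250873   -1.0440306 ] [-0.01278941 -0.03567162 -0.0263562 ] [-1.14426916e+00 -2.92337891e+00  4.40094915e-04]
1 x [[0.4, 0.7, 9.4], [-0.0011, -0.002, -0.0012]]
```

apply_moves([
  [[0.2,0.3,4],[0,0,0]],
  [[0,0.2,3],[0,0,0]],
  [[0,0,1.5],[0,0,0]],
  [[0,0,0.5],[0,0,0]],
  [[0,0,0],[0,0,0]],
  [[0,0,0],[0,0,0]],
])

```text
t: 11.93
tool_pos: [0.5526, 0.2716, 0.2388]
orientation: [-1.143, -2.924, -0.0]
force: [-0.3, -0.0, -1.3]
opening: 0.0117
gripper_force: 60.0
```

```bash
python3 - <<'E'
from st import *
p,Rm,s=pose(); print(s['t'],p,s['force'],s['wrist_torque'],s['orientation'])
E
```

```text
11.9333 [0.55263677 0.27163295 0.2387949 ] [-0.30159154 -0.01491121 -1.25286345] [-0.01870824 -0.0148838  -0.03281105] [-1.14348940e+00 -2.92361498e+00 -2.16992404e-04]
```

apply_moves([
  [[0,0,0.5],[0,0,0]],
  [[0,0,0.5],[0,0,0]],
  [[0,0,0],[0,0,0]],
  [[0,0,0],[0,0,0]],
])

```text
t: 12.27
tool_pos: [0.5528, 0.2717, 0.2383]
orientation: [-1.144, -2.924, -0.001]
force: [-2.8, -0.4, 6.0]
opening: 0.0113
gripper_force: 60.0
```

```bash
python3 - <<'E'
from st import *
p,Rm,s=pose(); print(s['t'],p,s['force'],s['wrist_torque'],s['orientation'])
E
```

```text
12.2667 [0.55275248 0.27168548 0.2383088 ] [-2.83859455 -0.38805238  5.95106203] [-0.29494876  0.42439992 -0.04952305] [-1.14354575e+00 -2.92397483e+00 -7.27307474e-04]
```

Contact at the original height, so it is seated. Releasing and withdrawing.

apply_moves([
  [[0,0,-0.3],[0,0,0]],
  [[0,0,0],[0,0,0]],
  [[0,0,0],[0,0,0]],
  [[0,0,0],[0,0,0]],
  [[0,0,0],[0,0,0]],
  [[0,0,0],[0,0,0]],
  [[0,0,0],[0,0,0]],
], claw=0.5)

```text
t: 12.85
tool_pos: [0.5526, 0.2716, 0.2379]
orientation: [-1.143, -2.923, -0.0]
force: [0.9, 0.6, 0.2]
opening: 0.0458
gripper_force: 0.0
```

apply_moves([
  [[0,0,-10],[0,0,0]],
  [[0,0,-20],[0,0,0]],
  [[0,0,-30],[0,0,0]],
  [[0,0,-30],[0,0,0]],
  [[0,0,-30],[0,0,0]],
  [[0,0,-20],[0,0,0]],
  [[0,0,0],[0,0,0]],
  [[0,0,0],[0,0,0]],
])

```text
t: 13.52
tool_pos: [0.5534, 0.2717, 0.3807]
orientation: [1.144, 2.925, 0.005]
force: [-0.1, 0.2, -0.8]
opening: 0.0467
gripper_force: 0.0
```

```bash
python3 - <<'E'
from st import *
im,d,c=grab('scene'); cv2.imwrite('pics/end.png',im[130:330,80:480].repeat(2,0).repeat(2,1))
print(robot.read_state()['tool_pos'],robot.read_state()['t'],robot.read_state()['opening'])
E
```

```text
[0.55289886 0.27149272 0.37853482] 13.5667 0.04643094740856215
```

View pics/end.png

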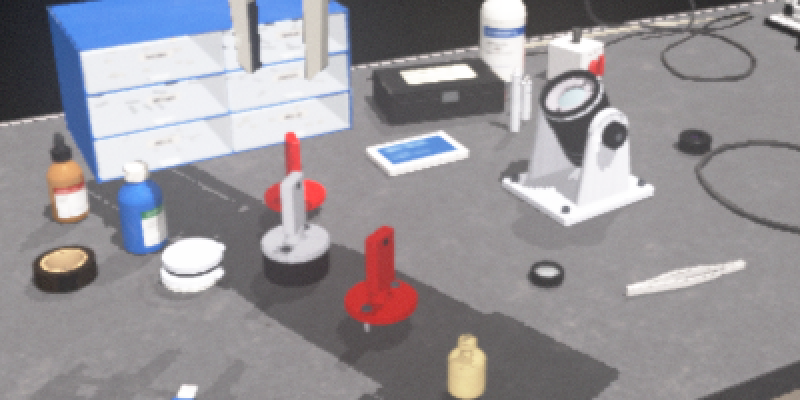

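The spanner stands upright on its pot at (295,240) in this crop. The gripper is clear and the bystanders are where they were.

```bash
python3 -c "
from plant import robot
print(robot.close_job())"
```

```text
the job is handed in; nothing more can be done
None
```

The ring was turned about 0.5 rad clockwise to a solid stop (1.4 N m at the wrist), the spanner stands upright on its pot again, and the job was handed in at about 13.6 s; no verdict came back.

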